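Refill the gas purifier manifold and close its cover

TASK

Fit the fresh purifier cartridges into the chromatograph's gas manifold: slide its cover fully open, take every cartridge from its grey carrier and push it down into a push-fit port of its own until it clicks and locks fully home, then slide the cover completely shut over them. Leave the bottle and the jar where they stand.

Things in the scene. Friction and masses are not known exactly. Their poses are not given: they have to be found in the camera images.
- manifold: Gas purifier manifold, fixed: an aluminium block, its top (port face) 44 mm above the bench, with four ports 84 mm apart along x and 100 mm apart along y, in a white housing 196 mm (x) by 212 mm (y), walls 6 mm: side walls (+x, -x) 107.5 mm high, end sills (+y, -y) 46 mm high. Origin: centre of its underside; z up. Thin rails run 215 mm beyond its -y end for the cover.
- cover (a joint): Slide of the flat see-through bluish cover (196 x 212 x 6 mm, underside 108.5 mm above the bench) over the compartment. 0 m = shut, 0.215 = fully open; opens towards the manifold's -y. Needs about 3 N, stays where it is left. It clears the caps of locked cartridges by 4 mm and runs against a cartridge that is not locked.
- cover_grip (a point): Centre of the blue upright grip fin on the cover: 60 mm along the manifold's x, 14 mm thick along its y, from the cover's top up to 30 mm above it. The fin sits 85 mm towards manifold +y of the cover's centre. Moves with the cover.
- port_0 (a point): Centre of the mouth of a blue-ringed push-fit port, 44 mm above the bench, axis vertical. Bore 35.6 mm, 32 mm deep. Sprung balls in its wall stop a cartridge about 17 mm short of home; pushed down with 10 to 15 N it passes them, clicks home and is locked: foot on the bore's floor, 12 mm above the bench, centre at 58 mm, top at 104 mm. Empty at the start.
- port_1 (a point): Centre of the mouth of a blue-ringed push-fit port, 44 mm above the bench, axis vertical. Bore 35.6 mm, 32 mm deep. Sprung balls in its wall stop a cartridge about 17 mm short of home; pushed down with 10 to 15 N it passes them, clicks home and is locked: foot on the bore's floor, 12 mm above the bench, centre at 58 mm, top at 104 mm. Empty at the start.
- port_2 (a point): Centre of the mouth of a blue-ringed push-fit port, 44 mm above the bench, axis vertical. Bore 35.6 mm, 32 mm deep. Sprung balls in its wall stop a cartridge about 17 mm short of home; pushed down with 10 to 15 N it passes them, clicks home and is locked: foot on the bore's floor, 12 mm above the bench, centre at 58 mm, top at 104 mm. Empty at the start.
- port_3 (a point): Centre of the mouth of a blue-ringed push-fit port, 44 mm above the bench, axis vertical. Bore 35.6 mm, 32 mm deep. Sprung balls in its wall stop a cartridge about 17 mm short of home; pushed down with 10 to 15 N it passes them, clicks home and is locked: foot on the bore's floor, 12 mm above the bench, centre at 58 mm, top at 104 mm. Empty at the start.
- cartridge_0_mid (a point): Centre, 46 mm above the foot, of the cartridge with green cap and band (may be absent); z axis from foot to cap. Steel tube 92 mm long, 34 mm diameter, 0.15 to 0.3 kg; cap 38 mm diameter, 8 mm thick; smooth white foot tapers to 27 mm over the lowest 6 mm; locking groove 11 to 21 mm above the foot. Stands in a carrier pocket at the start. Any cartridge fits any port.
- cartridge_1_mid (a point): Centre, 46 mm above the foot, of the cartridge with red cap and band (may be absent); z axis from foot to cap. Steel tube 92 mm long, 34 mm diameter, 0.15 to 0.3 kg; cap 38 mm diameter, 8 mm thick; smooth white foot tapers to 27 mm over the lowest 6 mm; locking groove 11 to 21 mm above the foot. Stands in a carrier pocket at the start. Any cartridge fits any port.
- cartridge_2_mid (a point): Centre, 46 mm above the foot, of the cartridge with yellow cap and band (may be absent); z axis from foot to cap. Steel tube 92 mm long, 34 mm diameter, 0.15 to 0.3 kg; cap 38 mm diameter, 8 mm thick; smooth white foot tapers to 27 mm over the lowest 6 mm; locking groove 11 to 21 mm above the foot. Stands in a carrier pocket at the start. Any cartridge fits any port.
- cartridge_3_mid (a point): Centre, 46 mm above the foot, of the cartridge with white cap and band (may be absent); z axis from foot to cap. Steel tube 92 mm long, 34 mm diameter, 0.15 to 0.3 kg; cap 38 mm diameter, 8 mm thick; smooth white foot tapers to 27 mm over the lowest 6 mm; locking groove 11 to 21 mm above the foot. Stands in a carrier pocket at the start. Any cartridge fits any port.
- solvent_bottle: Bystander: amber bottle with blue cap, 84 mm diameter, 190 mm tall, standing on the bench; origin at the centre of its underside.
- reagent_jar: Bystander: white jar with red lid, 64 mm diameter, 85 mm tall, standing on the bench; origin at the centre of its underside.
- carrier_mid (a point): Centre (12.5 mm up) of the loose grey carrier block on the bench, 170 x 170 x 25 mm, 0.9 kg, z up. It has four pockets at x, y = +-45 mm from its centre, 37 mm diameter, 18 mm deep, floor 7 mm above the bench, in which the cartridges stand: centre of a standing cartridge 53 mm, top 99 mm above the bench.
There are look-alikes about, which are no part of the job. Leave any purple look-alike of the part that bears cartridge_3_mid alone. Leave any blue look-alike of the part that bears cartridge_1_mid alone.

How it is judged:
By the outcome, as a careful person would: the job done as asked, in the order asked, and still so for the second after the job is handed in, with the robot touching nothing.
Of cartridge_0, cartridge_1, cartridge_2, cartridge_3 only 3 to 4 are there at a start; the rules pass over those that are not, and their reading is None.
At some moment in a run one of carrier may be knocked a few centimetres aside while the robot is not near it.
Once in a run the grip may slacken for a moment while it holds something.
It also fails if it takes over 208 s, if anything falls off the work surface, if the arm or the gripper's body presses on something with over 40 N, if the wrist force passes 120 N, or if a joint passes its speed limit or range.

ROBOT

A 6-joint arm with a two-finger parallel gripper is mounted at the origin on the work surface. World frame = base frame: x ahead of the robot, y to its left, z up, the work surface at z = 0. Lengths are in mm, angles in rad, forces in N, time in s.
With the tool pointing down it reaches from about 350 to 775 mm from the base axis. Payload 7.3 kg.
Tool frame: the origin (TCP) lies at the very end of the fingers, on their centre line; the grasp point (between the pads) lies 19 mm behind it; x points along the fingers, z is the direction in which the jaws open and shut, and the axes are right-handed (so a half turn about x gives the same grasp; the last joint's range is limited). The gripper opens to 92 mm and grips with 3 to 60 N. Pads are 19 mm wide; open, the fingers measure 130 mm over their backs; the gripper's body (75 mm by 190 mm) begins 47 mm behind the grasp point.
Start: joints at [-1.489, 0.342, 1.524, -0, 1.275, -0.146], TCP at [118.585, -511.451, 226.741] pointing down, gripper open.
Joint ranges: [-2.53, 2.53], [-0.77, 2.02], [0.04, 2.7], [-1, 4.14], [0.28, 2.66], [-3.11, 3.11]. Speed limits (rad/s): [2.57, 2.57, 3.14, 3.14, 3.14, 3.14].

INTERFACE

Orientations are given as [roll, pitch, yaw] about the fixed x, y, z axes, in that order (R = Rz(yaw) Ry(pitch) Rx(roll)).
In Python, from plant import * gives the robot as it stands.
- The arm moves only by the tool carry_out, never from a script. Its argument "rows" is a list of rows, each a list of 4 numbers: the shift along the world's x, y, z in mm, then the turn about the world's z in degrees. In form: [[x, y, z, twist], ...]. A call has 1 to 20 rows; each row is the pose to reach, as a shift and turn from the pose measured when the call began; what a row does not reach only later rows make up. A row lasts 1/12 s, in which the tool goes at most 41.7 mm and 7.16 degrees, less where a joint would pass 70% of its speed; a pose out of reach is approached as far as the arm can. A call with a gripper value outside its range is refused whole. "hand" is the finger opening in mm, from 0 to 91.8, set as the call begins (left out, the last holds). The fingers move at their own pace and stop on an object; the grip force is fixed at half the most. Time passes only in rows, so rows that repeat a pose let the fingers close. It gives the time, the measured TCP pose, the force and the opening at its end, in the units of the state.
- get_obs(): the state, without advancing time (a new reading comes with each control period).
- capture(name): name is "side" or "top" or "wrist"; returns the picture (384x512x3 uint8, red, green, blue); there is no depth.
- camera_info(name): a dict with "camera_matrix" (3x3 intrinsics, pixels), "pose" (4x4, takes a point from camera to world coordinates); the wrist camera has in their place "mount" (4x4, takes a point from camera to tool coordinates, whose origin is the TCP and whose axes are the tool frame's). Camera axes: x right, y down, z forward; pixel columns grow to the right and rows downward; lengths in mm; the calibration is good to about 2 mm. A picture is of the moment at which its call begins: read the wrist's pose just before it. camera_info takes no time and is no camera call.
- close_job(): hands the job in, once; it reports no verdict.
The state is a dict: "time": time; "joint_positions": joint angles; "dq": joint speeds; "tau": joint torques, N m; "tool_pos": TCP position; "tcp_rot": TCP orientation; "contact_force": force on the tool from outside, world axes, zero at the start; "moment": the same for the moment, N m; "grip_width": finger opening in mm.
Only numpy, scipy, OpenCV 4.12 (cv2) and the standard library are available. Lean on these libraries where they do the work, as an engineer would, in place of code of your own. Each camera call takes 0.05 s, during which the arm holds its last target. There are 200 camera calls.

## Working session

There is one attempt and no reset: what is moved stays moved. The work goes in short steps, Python scripts to look and compute and a tool call to move; the robot and the scene stay as the last step left them, time stands still between calls to the robot, and variables do not carry over. Pictures are saved under pics/ and viewed, about 12 in all and at most 16, crops included, and the job is handed in when it is done.

Besides the shell and the picture viewer there is one more tool, called after "Call:" by a JSON object that holds its "api" and its "payload", one argument or row to a line. carry_out: Moves the arm, as the interface text tells. Its arguments: {"type":"object","properties":{"rows":{"type":"array"},"hand":{"type":"number"}},"required":["rows"]}

```bash
mkdir -p pics; python3 - <<'E'
from plant import *
import cv2,numpy as np
o=get_obs();print(o)
ims=[]
for n in ("top","side"):
    im=capture(n);cv2.imwrite(f"pics/{n}0.png",im[:,:,::-1]);i=camera_info(n);print(n,np.round(i["camera_matrix"],1).tolist(),np.round(i["pose"],3).tolist())
i=camera_info("wrist");print({k:np.round(v,3).tolist() for k,v in i.items() if hasattr(v,'shape') or isinstance(v,list)})
E
```

```text
{'time': 0.0, 'joint_positions': array([-1.48899593e+00,  3.42710076e-01,  1.52501197e+00,  1.25462507e-05,
        1.27540089e+00, -1.46010633e-01]), 'dq': array([ 0.00144929, -0.00186407, -0.00104192, -0.0015074 ,  0.00211928,
       -0.00171293]), 'tau': array([-2.16379199e-04, -4.31241381e+01, -2.44218940e+01,  7.16595096e-02,
        5.59638196e-02, -1.44142487e-04]), 'tool_pos': array([ 118.55549183, -511.02260879,  226.05329076]), 'tcp_rot': array([2.9877423 , 1.569266  , 1.64475334]), 'contact_force': array([-0.17043421, -0.59563592, -0.32560774]), 'moment': array([-0.0127566 ,  0.0556703 , -0.00540787]), 'grip_width': 91.60413149323264}
top [[404.8, 0.0, 247.1], [0.0, 404.8, 189.3], [0.0, 0.0, 1.0]] [[0.026, -0.981, 0.192, 374.045], [-1.0, -0.024, 0.01, -95.721], [-0.005, -0.192, -0.981, 1216.955], [0.0, 0.0, 0.0, 1.0]]
side [[441.6, 0.0, 250.4], [0.0, 441.6, 191.0], [0.0, 0.0, 1.0]] [[-0.954, -0.199, 0.225, 294.742], [-0.3, 0.595, -0.746, 954.37], [0.015, -0.779, -0.627, 972.876], [0.0, 0.0, 0.0, 1.0]]
{'camera_matrix': [[319.655, 0.0, 258.078], [0.0, 319.655, 191.153], [0.0, 0.0, 1.0]], 'mount': [[0.0, -0.283, 0.959, -158.155], [0.0, -0.959, -0.283, 77.373], [1.0, 0.001, -0.0, -0.291], [0.0, 0.0, 0.0, 1.0]]}
```

View pics/top0.png

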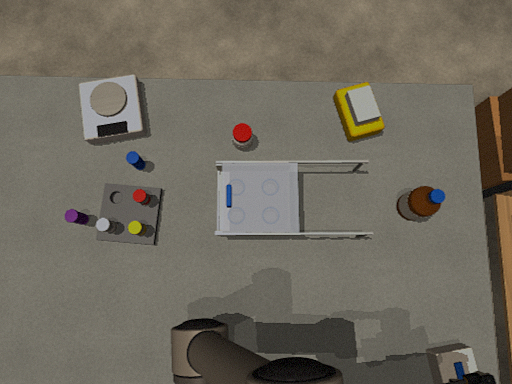

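View pics/side0.png

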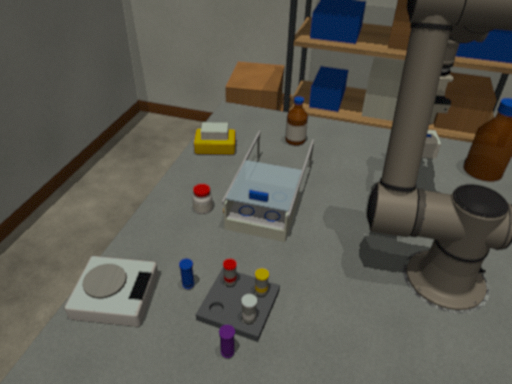

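The top view shows the manifold with its cover at (258,199) and the fin at (229,195). The carrier is at about (130,214), holding red (140,196), yellow (135,228) and white (103,225). Its pocket at (115,197) is empty, so green is absent. The look-alikes are blue at (136,160) and purple at (72,216), both outside the carrier.

```bash
cat > h.py <<'E'
from plant import *
import cv2,numpy as np
from scipy.spatial.transform import Rotation as Ro
def cam(n,o=None):
    i=camera_info(n);K=np.array(i["camera_matrix"])
    if n!="wrist": return K,np.array(i["pose"])
    o=o or get_obs();T=np.eye(4);T[:3,:3]=Ro.from_euler('xyz',o["tcp_rot"]).as_matrix();T[:3,3]=o["tool_pos"]
    return K,T@np.array(i["mount"])
def ray(uv,z,KT):
    K,T=KT;d=T[:3,:3]@np.linalg.solve(K,[uv[0],uv[1],1.]);p=T[:3,3]
    return np.round((p+d*(z-p[2])/d[2])[:2],1)
def proj(p,KT):
    K,T=KT;q=K@(T[:3,:3].T@(np.array(p)-T[:3,3]));return q[:2]/q[2]
RNG={"red":((0,140,70),(8,255,255)),"yellow":((22,140,90),(33,255,255)),"white":((0,0,165),(180,40,255)),"blue":((105,140,60),(122,255,255)),"green":((45,120,50),(85,255,255)),"purple":((125,100,40),(155,255,255))}
def blobs(im,c,mn=15):
    m=cv2.inRange(cv2.cvtColor(im,cv2.COLOR_RGB2HSV),*[np.array(x) for x in RNG[c]])
    n,_,s,ce=cv2.connectedComponentsWithStats(m)
    return [(np.round(ce[k],1),s[k].tolist()) for k in range(1,n) if s[k][4]>=mn]
def jawang():
    R=Ro.from_euler('xyz',get_obs()["tcp_rot"]).as_matrix();return np.degrees(np.arctan2(R[1,2],R[0,2]))
E
python3 - <<'E'
from h import *
im=cv2.imread("pics/top0.png")[:,:,::-1];C=cam("top")
print("jaw",jawang())
for c in RNG:
    for b in blobs(im,c): print(c,b,ray(b[0],99,C))
for n,uv,z in [("fin",(229,195),130),("jar",(242,131),85),("ports c",(253.5,201),44)]: print(n,ray(uv,z,C))
for uv in [(105,184),(161,187),(157,244),(97,240)]: print("car",ray(uv,25,C))
for uv in [(217,163),(298,163),(299,235),(218,236)]: print("man",ray(uv,108,C))
cv2.imwrite("pics/crop.png",np.hstack([cv2.resize(im[140:260,40:180],None,fx=3,fy=3,interpolation=2),cv2.resize(im[150:250,205:310],(378,360),interpolation=2)])[:,:,::-1])
E
```

```text
jaw -76.94883233682741
red (array([241.9, 132. ]), [233, 123, 19, 19, 273]) [761.  -65.1]
red (array([139. , 195.2]), [133, 189, 13, 13, 137]) [568.1 218.8]
yellow (array([355.8, 114.2]), [336, 82, 48, 55, 779]) [ 823.3 -395.7]
yellow (array([134.5, 227. ]), [128, 221, 14, 13, 145]) [478.5 224.4]
white (array([110.3, 107.6]), [80, 75, 61, 64, 1487]) [826.9 323.2]
white (array([360.6,  89. ]), [353, 86, 17, 7, 30]) [ 902.4 -411.8]
white (array([361.5, 109. ]), [348, 91, 32, 30, 145]) [ 839.8 -412.7]
white (array([366.8, 100.2]), [357, 90, 18, 17, 52]) [ 867.6 -429. ]
white (array([253.3, 161.1]), [220, 161, 68, 2, 74]) [ 674.8 -100.1]
white (array([331.5, 161. ]), [322, 161, 20, 1, 20]) [ 680.5 -322.9]
white (array([219.7, 179.4]), [218, 171, 7, 20, 51]) [619.1  -6.2]
white (array([224.5, 183.1]), [222, 175, 7, 17, 37]) [608.7 -20.2]
white (array([222.1, 214.7]), [220, 198, 7, 32, 114]) [518.8 -16.8]
white (array([102.2, 224. ]), [97, 218, 12, 13, 109]) [484.6 314.7]
white (array([254.9, 233. ]), [215, 231, 97, 4, 124]) [ 470.3 -109.1]
white (array([464.6, 350.2]), [458, 348, 13, 6, 25]) [ 179.5 -661.7]
blue (array([132.2, 157.3]), [126, 152, 13, 12, 122]) [677.7 246.8]
blue (array([228.5, 195. ]), [227, 185, 4, 21, 84]) [574.9 -32.7]
blue (array([437.1, 195.7]), [430, 189, 15, 14, 163]) [ 587.3 -616.5]
blue (array([459.2, 370. ]), [454, 363, 11, 17, 106]) [ 130.7 -644. ]
purple (array([ 71.2, 215.4]), [65, 209, 13, 14, 138]) [506.4 403.5]
fin [569.3 -35.8]
jar [769.  -64.9]
ports c [ 568.7 -103.6]
car [612.7 344.9]
car [607.6 175.3]
car [437.4 175.7]
car [444.6 352.7]
man [664.4   2.5]
man [ 669.9 -226.4]
man [ 467.1 -229.4]
man [458.8  -8.4]
```

View pics/crop.png

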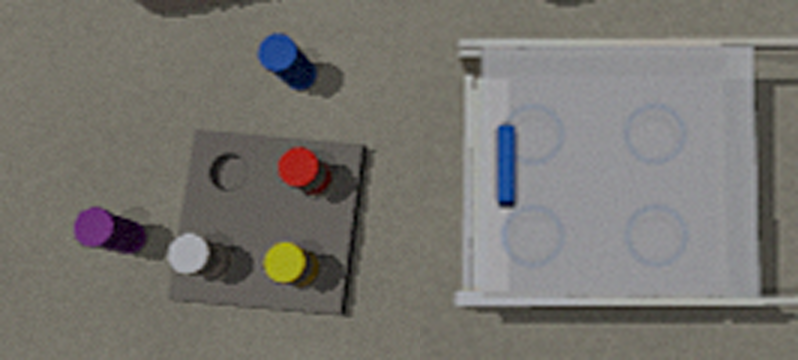

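The crop confirms the choice: red, yellow and white stand in the carrier, and blue and purple stand outside it. The fin is about 18 mm off the position it should have for a shut cover, and a gap shows at the +y end. The cover is therefore already slightly ajar. Next I move above the fin.

Call:
{"api": "carry_out", "payload": {
  "rows": [
    [100,100,54,-4],
    [450,475,54,-13],
    [450,475,54,-13],
    [450,475,54,-13],
    [450,475,54,-13],
    [450,475,54,-13],
    [450,475,54,-13],
    [450,475,54,-13],
    [450,475,54,-13],
    [450,475,54,-13],
    [450,475,54,-13],
    [450,475,54,-13],
    [450,475,54,-13],
    [450,475,54,-13],
    [450,475,54,-13],
    [450,475,54,-13],
    [450,475,54,-13],
    [450,475,54,-13],
    [450,475,54,-13],
    [450,475,54,-13]
  ]
}}

```text
time: 1.77
tool_pos: [567.9, -36.9, 279.9]
tcp_rot: [-2.627, 1.569, 2.085]
contact_force: [-0.0, 0.5, 0.2]
grip_width: 91.9
```

```bash
python3 - <<'E'
from h import *
o=get_obs();print(o["time"],o["tool_pos"],jawang());C=cam("wrist",o)
im=capture("wrist");cv2.imwrite("pics/w1.png",im[:,:,::-1])
for b in blobs(im,"blue",150):print(b,ray(b[0],140,C))
m=cv2.inRange(cv2.cvtColor(im,cv2.COLOR_RGB2HSV),(105,140,60),(122,255,255))
for c in cv2.findContours(m,0,2)[0]:
    if cv2.contourArea(c)>300:
        print([ray(p,144.5,C).tolist() for p in cv2.boxPoints(cv2.minAreaRect(c))])
E
```

```text
1.7667 [567.8586848  -36.91582438 279.91034828] -90.01352860986
(array([255.2, 177.8]), [248, 147, 15, 63, 829]) [570.3 -33.4]
[[600.6, -26.3], [601.0, -38.8], [540.3, -41.2], [539.8, -28.0]]
```

View pics/w1.png

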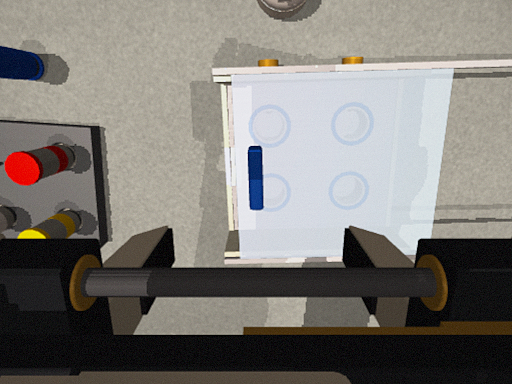

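The wrist view shows the fin at (255,178), with port rings around (270,126), (352,124), (270,192) and (349,190). The fin gives a manifold yaw of about +2.1°, with its centre at (570.4, -33.6). I grip it next.

Call:
{"api": "carry_out", "payload": {
  "rows": [
    [2.5,3.3,-30,2],
    [2.5,3.3,-70,2],
    [2.5,3.3,-110,2],
    [2.5,3.3,-140,2],
    [2.5,3.3,-157,2],
    [2.5,3.3,-157,2],
    [2.5,3.3,-157,2],
    [2.5,3.3,-157,2]
  ],
  "hand": 50
}}

```text
time: 2.48
tool_pos: [571.2, -34.6, 124.9]
tcp_rot: [1.773, 1.568, 0.235]
contact_force: [-0.8, 0.6, 0.1]
grip_width: 50.2
```

Call:
{"api": "carry_out", "payload": {
  "rows": [
    [0,0,0,0],
    [0,0,0,0],
    [0,0,0,0],
    [0,0,0,0],
    [0,0,0,0],
    [0,0,0,0],
    [0,0,0,0],
    [0,0,0,0]
  ],
  "hand": 0
}}

```text
time: 3.15
tool_pos: [571.3, -34.5, 125.1]
tcp_rot: [1.848, 1.568, 0.31]
contact_force: [-0.9, 1.2, 1.8]
grip_width: 13.8
```

Gripped (13.8 mm). I pull along the manifold's -y, about 200 mm, then a little further onto the stop.

Call:
{"api": "carry_out", "payload": {
  "rows": [
    [0.4,-10,0,0],
    [1,-25,0,0],
    [1.5,-40,0,0],
    [2,-55,0,0],
    [2.6,-70,0,0],
    [3.1,-85,0,0],
    [3.7,-100,0,0],
    [4.2,-115,0,0],
    [4.8,-130,0,0],
    [5.3,-145,0,0],
    [5.9,-160,0,0],
    [6.4,-175,0,0],
    [6.8,-185,0,0],
    [7,-190,0,0],
    [7,-190,0,0]
  ]
}}

```text
time: 4.4
tool_pos: [576.6, -227.5, 125.1]
tcp_rot: [-0.306, 1.57, -1.845]
contact_force: [-6.7, -3.2, 4.9]
grip_width: 13.9
```

Call:
{"api": "carry_out", "payload": {
  "rows": [
    [0.1,-3,0,0],
    [0.2,-6,0,0],
    [0.3,-9,0,0],
    [0.4,-11,0,0],
    [0.4,-11,0,0]
  ]
}}

```text
time: 4.82
tool_pos: [576.5, -231.2, 125.0]
tcp_rot: [-2.948, 1.558, 1.797]
contact_force: [-2.0, 31.0, 10.8]
grip_width: 13.8
```

It meets a stop at y = -231 with 31 N, so the cover is fully open. I release, rise and look down on the ports.

Call:
{"api": "carry_out", "payload": {
  "rows": [
    [0,0,0,0],
    [0,0,0,0],
    [0,0,0,0],
    [0,0,0,0],
    [0,0,30,0],
    [0,0,70,0],
    [0,30,110,0],
    [0,70,150,0],
    [-10,110,150,0],
    [-20,130,150,0],
    [-30,130,150,0],
    [-30,130,150,0],
    [-30,130,150,0]
  ],
  "hand": 55
}}

```text
time: 5.9
tool_pos: [546.7, -102.1, 275.3]
tcp_rot: [-3.001, 1.559, 1.744]
contact_force: [-0.0, -0.1, 0.6]
grip_width: 55.0
```

```bash
python3 - <<'E'
from h import *
o=get_obs();print(o["time"],o["tool_pos"],jawang());C=cam("wrist",o)
im=capture("wrist");cv2.imwrite("pics/w2.png",im[:,:,::-1])
m=cv2.inRange(cv2.cvtColor(im,cv2.COLOR_RGB2HSV),(95,60,40),(125,255,255))
for c in cv2.findContours(m,0,2)[0]:
    if cv2.contourArea(c)>300 and len(c)>5:
        e=cv2.fitEllipse(c);print(np.round(e[0],1),np.round(e[1],1),ray(e[0],44,C))
t=capture("top");cv2.imwrite("pics/t2.png",t[:,:,::-1])
E
```

```text
5.9 [ 546.7179571  -102.06801175  275.25235586] -88.1568760423983
[300.1 176.2] [38.8 40.8] [ 529.9 -151.9]
[220.  175.5] [38.5 40.1] [527.1 -51.7]
[397.1 153.9] [27.5 80. ] [ 562.1 -268.3]
[303.  106.5] [42.1 44.4] [ 614.2 -149.5]
[218. 106.] [41.9 44.1] [611.4 -49.3]
```

View pics/w2.png

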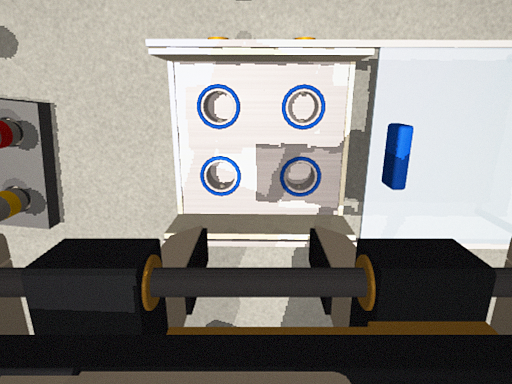

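The four ports are at pixels (218,106), (303,107), (220,176) and (300,176). Measured spacings are 84.3 and 100.2 mm, against 84 and 100 given, with yaw +1.6°. In world coordinates they are A(611.4,-49.3), B(614.2,-149.5), C(527.1,-51.7) and D(529.9,-151.9). The cover is clear of them. The carrier is next.

Call:
{"api": "carry_out", "payload": {
  "rows": [
    [-4,40,0,0],
    [-8,80,0,0],
    [-12,120,0,0],
    [-16,160,0,0],
    [-20,200,0,0],
    [-25,240,0,0],
    [-30,280,0,0],
    [-34,320,0,0],
    [-37,355,0,0],
    [-37,364,0,0],
    [-37,364,0,0],
    [-37,364,0,0],
    [-37,364,0,0],
    [-37,364,0,0]
  ]
}}

```text
time: 7.17
tool_pos: [510.7, 259.5, 274.5]
tcp_rot: [-2.912, 1.558, 1.828]
contact_force: [-0.3, -0.5, -0.0]
grip_width: 54.9
```

```bash
cat > car.py <<'E'
from h import *
import sys
o=get_obs();print(o["time"],o["tool_pos"],np.round(o["tcp_rot"],4),jawang(),"j6",o["joint_positions"][5]);C=cam("wrist",o)
im=capture("wrist");cv2.imwrite("pics/%s.png"%sys.argv[1],im[:,:,::-1])
for c in ("red","yellow","white","purple","blue","green"):
    for b in blobs(im,c,150):
        if b[1][3]<100: print(c,b,ray(b[0],99,C),"box c",ray((b[1][0]+b[1][2]/2-.5,b[1][1]+b[1][3]/2-.5),99,C))
E
python3 car.py w3
```

```text
7.1667 [510.70320379 259.46114865 274.45571247] [-2.9123  1.5585  1.8283] -88.379663388923 j6 1.870261192728344
red (array([299.9, 115. ]), [281, 97, 39, 38, 1142]) [570.8 221.4] box c [570.3 221.2]
yellow (array([289.5, 198.7]), [273, 182, 34, 34, 857]) [481.3 226.8] box c [481.5 226.9]
white (array([224.2, 104.9]), [213, 91, 24, 28, 491]) [578.5 298.2] box c [578.9 297.9]
white (array([506.1, 157.2]), [500, 142, 12, 31, 207]) [534.2   3.5] box c [534.4   4.2]
white (array([391.8, 219. ]), [357, 193, 66, 46, 2234]) [461.3 112. ] box c [465.4 115.1]
white (array([ 27.1, 315.5]), [21, 297, 13, 38, 186]) [318.  544.2] box c [318.  544.3]
white (array([258. , 312.1]), [184, 297, 149, 30, 4061]) [334.  257.1] box c [334.8 257.2]
purple (array([133. , 161.2]), [107, 141, 55, 42, 1508]) [517.8 395.5] box c [517.5 394.4]
blue (array([273.2,  12.2]), [257, 0, 37, 30, 785]) [663.3 252.4] box c [661.4 250.6]
blue (array([502.5, 158.4]), [496, 138, 16, 39, 157]) [532.8   6.9] box c [534.3   6.2]
```

View pics/w3.png

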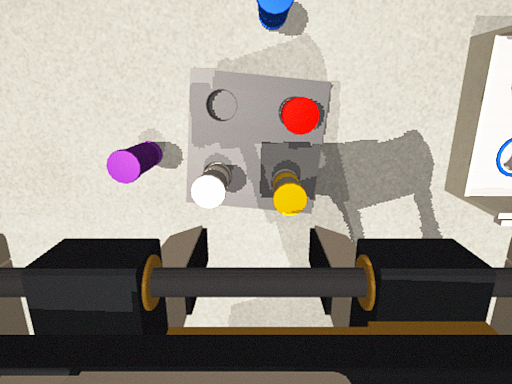

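Red is at (300,115), yellow at (290,198) and white at about (209,191). The pocket at (222,104) is empty, and purple (125,165) and blue (274,12) are outside. Red lies at (570.5,221.3) and yellow at (481.4,226.8), which are 89 mm apart against the expected 90. I take red.

Call:
{"api": "carry_out", "payload": {
  "rows": [
    [30,-20,-30,0],
    [59.8,-38.2,-60,0],
    [59.8,-38.2,-95,0],
    [59.8,-38.2,-120,0],
    [59.8,-38.2,-140,0],
    [59.8,-38.2,-160,0],
    [59.8,-38.2,-180,0],
    [59.8,-38.2,-200,0],
    [59.8,-38.2,-215,0],
    [59.8,-38.2,-225,0],
    [59.8,-38.2,-225,0],
    [59.8,-38.2,-225,0]
  ]
}}

```text
time: 8.22
tool_pos: [570.7, 220.8, 49.7]
tcp_rot: [-2.917, 1.558, 1.823]
contact_force: [0.5, -0.3, 0.2]
grip_width: 55.0
```

Call:
{"api": "carry_out", "payload": {
  "rows": [
    [0,0,0,0],
    [0,0,0,0],
    [0,0,0,0],
    [0,0,0,0],
    [0,0,0,0],
    [0,0,0,0],
    [0,0,0,0],
    [0,0,0,0]
  ],
  "hand": 0
}}

```text
time: 8.88
tool_pos: [571.4, 220.9, 50.8]
tcp_rot: [-3.073, 1.558, 1.667]
contact_force: [0.6, -0.7, 5.3]
grip_width: 36.5
```

Call:
{"api": "carry_out", "payload": {
  "rows": [
    [0,0,10,0],
    [0,0,25,0],
    [0,0,45,0],
    [0,0,70,0],
    [0,0,100,0],
    [0,0,120,0],
    [0,0,120,0],
    [0,0,120,0]
  ]
}}

```text
time: 9.55
tool_pos: [571.6, 221.1, 171.7]
tcp_rot: [3.065, 1.558, 1.522]
contact_force: [-0.6, -0.2, -2.5]
grip_width: 36.5
```

Call:
{"api": "carry_out", "payload": {
  "rows": [
    [4,-25,0,0],
    [8,-55,0,0],
    [13,-90,0,0],
    [18,-125,0,0],
    [23,-160,0,0],
    [28,-195,0,0],
    [34,-230,0,0],
    [38,-255,0,0],
    [39.8,-270.4,0,0],
    [39.8,-270.4,0,0],
    [39.8,-270.4,0,0],
    [39.8,-270.4,0,0]
  ]
}}

```text
time: 10.55
tool_pos: [610.7, -48.0, 170.7]
tcp_rot: [-3.074, 1.557, 1.667]
contact_force: [-0.2, -0.3, -1.6]
grip_width: 36.4
```

```bash
python3 - <<'E'
from h import *
o=get_obs();print(o["time"],o["tool_pos"],jawang(),Ro.from_euler('xyz',o["tcp_rot"]).as_matrix()[:,0])
im=capture("side");u=proj(o["tool_pos"],cam("side")).astype(int);print(u)
c=im[max(u[1]-60,0):u[1]+90,max(u[0]-90,0):u[0]+110]
cv2.imwrite("pics/s1.png",cv2.resize(c,None,fx=3.5,fy=3.5,interpolation=2)[:,:,::-1])
E
```

```text
10.55 [610.74212636 -47.95886585 170.73770218] -88.36609850982839 [-0.00134258  0.01390029 -0.99990248]
[246 179]
```

View pics/s1.png

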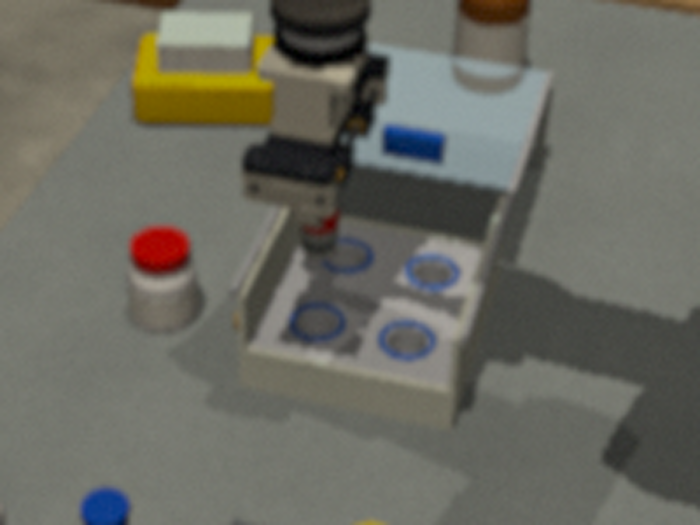

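Red is held upright above port A, with its band visible under the jaws. I lower it gently into the mouth.

Call:
{"api": "carry_out", "payload": {
  "rows": [
    [0.7,-1.3,-20,0],
    [0.7,-1.3,-45,0],
    [0.7,-1.3,-65,0],
    [0.7,-1.3,-75,0],
    [0.7,-1.3,-80,0],
    [0.7,-1.3,-84,0],
    [0.7,-1.3,-88,0],
    [0.7,-1.3,-91,0],
    [0.7,-1.3,-93,0],
    [0.7,-1.3,-93,0]
  ]
}}

```text
time: 11.43
tool_pos: [611.7, -49.0, 78.3]
tcp_rot: [3.139, 1.557, 1.598]
contact_force: [-0.7, 0.2, -1.8]
grip_width: 36.6
```

Call:
{"api": "carry_out", "payload": {
  "rows": [
    [0,0,-3,0],
    [0,0,-6,0],
    [0,0,-9,0],
    [0,0,-12,0],
    [0,0,-15,0],
    [0,0,-18,0],
    [0,0,-21,0],
    [0,0,-23,0],
    [0,0,-23,0]
  ]
}}

```text
time: 12.18
tool_pos: [612.3, -49.0, 55.8]
tcp_rot: [3.032, 1.557, 1.49]
contact_force: [-1.2, 0.2, 5.4]
grip_width: 36.8
```

Call:
{"api": "carry_out", "payload": {
  "rows": [
    [0,0,-2,0],
    [0,0,-4,0],
    [0,0,-4,0]
  ]
}}

```text
time: 12.43
tool_pos: [614.9, -49.2, 55.7]
tcp_rot: [2.519, 1.556, 0.978]
contact_force: [-2.7, 1.9, 21.7]
grip_width: 36.6
```

Call:
{"api": "carry_out", "payload": {
  "rows": [
    [0,0,0,0],
    [0,0,0,0],
    [0,0,0,0],
    [0,0,0,0]
  ],
  "hand": 48
}}

```text
time: 12.77
tool_pos: [614.4, -49.1, 54.9]
tcp_rot: [2.615, 1.556, 1.073]
contact_force: [0.3, -0.0, -0.4]
grip_width: 47.5
```

Call:
{"api": "carry_out", "payload": {
  "rows": [
    [0,0,30,0],
    [0,0,65,0],
    [0,0,105,0],
    [0,0,145,0],
    [0,0,185,0],
    [0,0,215,0],
    [0,0,220,0],
    [0,0,220,0]
  ]
}}

```text
time: 13.43
tool_pos: [615.2, -49.3, 276.9]
tcp_rot: [2.37, 1.555, 0.829]
contact_force: [0.1, -0.2, -0.4]
grip_width: 47.8
```

```bash
python3 - <<'E'
from h import *
o=get_obs();print(o["time"],o["tool_pos"],jawang());C=cam("wrist",o)
im=capture("wrist");cv2.imwrite("pics/w4.png",im[:,:,::-1])
for b in blobs(im,"red",150):
    print(b,[ (z,ray(b[0],z,C)) for z in (104,121)])
    print("exp width at 104/121:",[319.7*38/(C[1][2,3]-z) for z in (104,121)])
S=cam("side");im=capture("side")
for b in blobs(im,"red",8):print("side",b)
print([proj((611.4,-49.3,z),S) for z in (104,121)])
E
```

```text
13.4333 [615.21123212 -49.29266027 276.90003654] -88.32758618039783
(array([279.4,  23.3]), [252, 0, 57, 53, 2456]) [(104, array([761. , -62.4])), (121, array([757.4, -61.7]))]
exp width at 104/121: [np.float64(36.60314199174654), np.float64(38.57917402341757)]
(array([260.5, 176.1]), [244, 154, 34, 41, 981]) [(104, array([613.3, -49.4])), (121, array([617.3, -49.3]))]
exp width at 104/121: [np.float64(36.60314199174654), np.float64(38.57917402341757)]
side (array([201.2, 189.8]), [193, 184, 17, 13, 178])
side (array([246.5, 197.5]), [242, 194, 10, 8, 63])
side (array([245.9, 210.6]), [242, 209, 9, 4, 23])
[array([246.03599588, 196.53859039]), array([246.08309324, 192.2624791 ])]
```

The push stopped hard at the home height with 21.7 N. The side view has the cap at row 197.5, against 196.5 expected if locked and 192 if not, so red is locked in A. I return to the carrier for yellow.

Call:
{"api": "carry_out", "payload": {
  "rows": [
    [-13,38,0,0],
    [-26,76,0,0],
    [-39,114,0,0],
    [-52,152,0,0],
    [-65,190,0,0],
    [-78,228,0,0],
    [-90,266,0,0],
    [-103,300,0,0],
    [-105,311,0,0],
    [-105,311,0,0],
    [-105,311,0,0],
    [-105,311,0,0]
  ],
  "hand": 55
}}

```text
time: 14.53
tool_pos: [509.0, 260.7, 271.7]
tcp_rot: [2.958, 1.559, 1.415]
contact_force: [-0.1, -0.6, -0.5]
grip_width: 54.6
```

```bash
python3 car.py w5 | grep -v blue
```

```text
14.5333 [508.95142283 260.71656877 271.69380937] [2.9577 1.5586 1.415 ] -88.39014401840485 j6 1.874504043216681
yellow (array([281.1, 199.9]), [264, 183, 35, 34, 866]) [479.7 237.5] box c [480.1 237.6]
white (array([283.5, 110.3]), [275, 99, 22, 28, 219]) [574.1 239.7] box c [572.1 237.5]
white (array([507.7, 157.9]), [503, 144, 9, 29, 157]) [533.   5.] box c [532.9   5.7]
white (array([392.4, 220.3]), [358, 196, 67, 43, 2092]) [460.1 113.7] box c [463.9 115.8]
white (array([ 27.1, 315.5]), [21, 297, 13, 38, 189]) [320.2 542.4] box c [320.2 542.5]
white (array([258. , 312.1]), [184, 297, 149, 30, 4058]) [335.9 258.5] box c [336.7 258.5]
purple (array([133.1, 161.2]), [107, 141, 55, 42, 1529]) [517.5 395.5] box c [517.2 394.6]
```

Yellow has moved about 11 mm in +y, so the carrier was bumped. I check the picture.

View pics/w5.png

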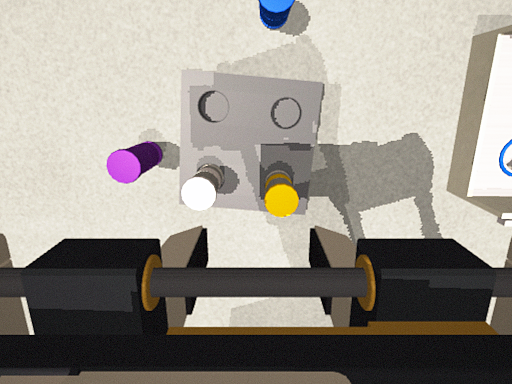

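The whole carrier shifted, and both cartridges still stand: yellow at (281,200) and white at (199,192). I take yellow at (479.8,237.5).

Call:
{"api": "carry_out", "payload": {
  "rows": [
    [-15,-12,-30,0],
    [-29,-23.2,-60,0],
    [-29,-23.2,-95,0],
    [-29,-23.2,-120,0],
    [-29,-23.2,-140,0],
    [-29,-23.2,-160,0],
    [-29,-23.2,-180,0],
    [-29,-23.2,-200,0],
    [-29,-23.2,-213,0],
    [-29,-23.2,-221,0],
    [-29,-23.2,-221,0],
    [-29,-23.2,-221,0]
  ]
}}

```text
time: 15.58
tool_pos: [480.6, 236.5, 51.1]
tcp_rot: [2.934, 1.558, 1.389]
contact_force: [-0.1, 0.5, 0.1]
grip_width: 55.0
```

Call:
{"api": "carry_out", "payload": {
  "rows": [
    [0,0,0,0],
    [0,0,0,0],
    [0,0,0,0],
    [0,0,0,0],
    [0,0,0,0],
    [0,0,0,0],
    [0,0,0,0],
    [0,0,0,0]
  ],
  "hand": 0
}}

```text
time: 16.25
tool_pos: [481.2, 236.8, 51.9]
tcp_rot: [2.813, 1.557, 1.268]
contact_force: [-0.2, 0.2, 5.9]
grip_width: 36.7
```

Call:
{"api": "carry_out", "payload": {
  "rows": [
    [0,0,10,0],
    [0,0,25,0],
    [0,0,45,0],
    [0,0,70,0],
    [0,0,100,0],
    [0,0,120,0],
    [0,0,120,0],
    [0,0,120,0]
  ]
}}

```text
time: 16.92
tool_pos: [481.3, 236.9, 172.6]
tcp_rot: [2.718, 1.556, 1.173]
contact_force: [0.1, -1.6, -2.6]
grip_width: 36.8
```

Call:
{"api": "carry_out", "payload": {
  "rows": [
    [4,-25,0,0],
    [8,-55,0,0],
    [13,-90,0,0],
    [18,-125,0,0],
    [24,-160,0,0],
    [30,-195,0,0],
    [36,-230,0,0],
    [42,-262,0,0],
    [46.7,-288.6,0,0],
    [46.7,-288.6,0,0],
    [46.7,-288.6,0,0],
    [46.7,-288.6,0,0]
  ]
}}

```text
time: 17.92
tool_pos: [526.9, -51.0, 171.1]
tcp_rot: [2.958, 1.556, 1.414]
contact_force: [0.3, -1.0, -2.2]
grip_width: 36.9
```

Call:
{"api": "carry_out", "payload": {
  "rows": [
    [1.1,-0.7,-20,0],
    [1.1,-0.7,-45,0],
    [1.1,-0.7,-65,0],
    [1.1,-0.7,-75,0],
    [1.1,-0.7,-80,0],
    [1.1,-0.7,-84,0],
    [1.1,-0.7,-88,0],
    [1.1,-0.7,-91,0],
    [1.1,-0.7,-93,0],
    [1.1,-0.7,-93,0]
  ]
}}

```text
time: 18.75
tool_pos: [528.3, -51.9, 78.4]
tcp_rot: [2.907, 1.556, 1.362]
contact_force: [0.2, -0.1, -1.5]
grip_width: 36.6
```

Call:
{"api": "carry_out", "payload": {
  "rows": [
    [0,0,-3,0],
    [0,0,-6,0],
    [0,0,-9,0],
    [0,0,-12,0],
    [0,0,-15,0],
    [0,0,-18,0],
    [0,0,-21,0],
    [0,0,-23,0],
    [0,0,-23,0]
  ]
}}

```text
time: 19.5
tool_pos: [529.9, -52.0, 56.8]
tcp_rot: [2.642, 1.555, 1.097]
contact_force: [-0.1, 0.7, 12.7]
grip_width: 36.3
```

Call:
{"api": "carry_out", "payload": {
  "rows": [
    [0,0,-2,0],
    [0,0,-4,0],
    [0,0,-4,0]
  ]
}}

```text
time: 19.75
tool_pos: [532.9, -52.5, 56.6]
tcp_rot: [2.227, 1.552, 0.682]
contact_force: [-3.4, 1.8, 28.2]
grip_width: 36.5
```

Home: it stops at 56.6 with 28 N. I release, rise and go back for white, turning +90° on the way so that port D can be approached with the jaws along x, clear of the fin.

Call:
{"api": "carry_out", "payload": {
  "rows": [
    [0,0,0,0],
    [0,0,0,0],
    [0,0,0,0],
    [0,0,0,0]
  ],
  "hand": 48
}}

```text
time: 20.08
tool_pos: [532.3, -52.4, 55.9]
tcp_rot: [2.294, 1.552, 0.749]
contact_force: [-0.6, -1.0, 0.1]
grip_width: 47.9
```

Call:
{"api": "carry_out", "payload": {
  "rows": [
    [0,0,30,0],
    [0,0,65,0],
    [0,0,105,0],
    [0,0,145,0],
    [0,0,185,0],
    [0,0,215,0],
    [0,0,220,0],
    [0,0,220,0]
  ]
}}

```text
time: 20.75
tool_pos: [533.1, -52.6, 277.5]
tcp_rot: [2.142, 1.55, 0.597]
contact_force: [0.4, 1.3, -0.3]
grip_width: 48.2
```

```bash
python3 - <<'E'
from h import *
o=get_obs();print(o["time"],o["tool_pos"],jawang(),Ro.from_euler('xyz',o["tcp_rot"]).as_matrix()[:,0])
S=cam("side");im=capture("side")
for c in("red","yellow"):
  for b in blobs(im,c,8):print("side",c,b)
print([proj((527.1,-51.7,z),S) for z in (104,121)])
E
```

```text
20.75 [533.09283412 -52.58410444 277.54116819] -88.51763792184245 [ 0.01698545  0.01154329 -0.9997891 ]
side red (array([201.2, 189.9]), [193, 184, 17, 13, 180])
side red (array([246.2, 197.6]), [242, 194, 10, 8, 67])
side red (array([245.8, 210.7]), [242, 209, 9, 4, 26])
side yellow (array([214.2, 144. ]), [194, 128, 41, 26, 696])
side yellow (array([272.9, 202.4]), [268, 199, 11, 8, 69])
side yellow (array([271.5, 216.1]), [268, 214, 9, 5, 31])
[array([272.56897558, 201.64333596]), array([272.8281947 , 197.35292441])]
```

Call:
{"api": "carry_out", "payload": {
  "rows": [
    [-3,35,0,7],
    [-6,70,0,14],
    [-9,105,0,21],
    [-12,140,0,28],
    [-15,175,0,35],
    [-18,210,0,42],
    [-21,245,0,49],
    [-24,280,0,56],
    [-24,310,0,63],
    [-24,340,0,70],
    [-24,340,0,77],
    [-24,340,0,84],
    [-24,340,0,90],
    [-24,340,0,90],
    [-24,340,0,90],
    [-24,340,0,90],
    [-24,340,0,90]
  ],
  "hand": 48
}}

```text
time: 22.22
tool_pos: [508.0, 287.4, 274.6]
tcp_rot: [2.376, 1.552, 2.399]
contact_force: [-0.3, 0.3, 0.6]
grip_width: 48.0
```

```bash
python3 car.py w6 | grep -v blue
```

```text
22.2167 [508.02052357 287.38746639 274.6343551 ] [2.3759 1.5521 2.3991] 1.3378954426733167 j6 0.34908662984289285
white (array([265.6, 197.3]), [251, 189, 45, 16, 274]) [515.2 261.5] box c [523.2 262.7]
white (array([287.6, 256.8]), [273, 245, 31, 23, 546]) [542.7 190.7] box c [543.1 191.7]
white (array([268.7, 314.9]), [193, 297, 132, 30, 2607]) [523.5 111.9] box c [510.9 116.3]
white (array([483.6, 312.7]), [472, 297, 24, 38, 599]) [781.8 123.9] box c [782.6 120. ]
purple (array([264.7,  52.6]), [246, 31, 38, 45, 1257]) [509.9 407.9] box c [509.7 407.6]
```

View pics/w6.png

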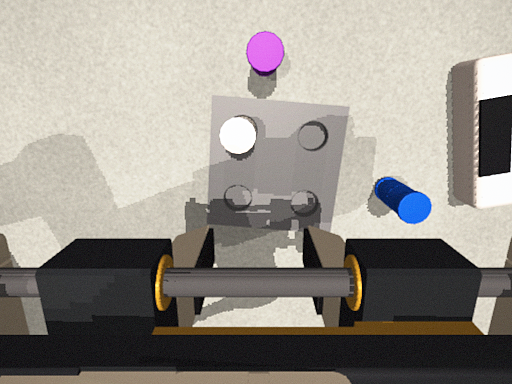

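White's cap is at about (238,134), in the pocket next to purple (265,52), which stands outside the carrier. I fit the cap disc.

```bash
python3 - <<'E'
from h import *
im=cv2.imread("pics/w6.png");C=cam("wrist")
g=im[105:165,205:270];m=(g.min(2)>230).astype(np.uint8)
n,_,s,ce=cv2.connectedComponentsWithStats(m)
k=1+s[1:,4].argmax();c=ce[k]+[205,105];print(c,s[k],ray(c,99,C))
E
```

```text
[237.22669284 134.95682041] [  14   12   37   37 1019] [483.9 328.2]
```

Call:
{"api": "carry_out", "payload": {
  "rows": [
    [-15,25,-30,0],
    [-23.7,40.6,-60,0],
    [-23.7,40.6,-95,0],
    [-23.7,40.6,-120,0],
    [-23.7,40.6,-140,0],
    [-23.7,40.6,-160,0],
    [-23.7,40.6,-180,0],
    [-23.7,40.6,-200,0],
    [-23.7,40.6,-215,0],
    [-23.7,40.6,-224,0],
    [-23.7,40.6,-224,0],
    [-23.7,40.6,-224,0]
  ],
  "hand": 55
}}

```text
time: 23.27
tool_pos: [484.6, 328.0, 51.1]
tcp_rot: [2.353, 1.552, 2.376]
contact_force: [0.6, -0.2, -0.5]
grip_width: 55.1
```

Call:
{"api": "carry_out", "payload": {
  "rows": [
    [0,0,0,0],
    [0,0,0,0],
    [0,0,0,0],
    [0,0,0,0],
    [0,0,0,0],
    [0,0,0,0],
    [0,0,0,0],
    [0,0,0,0]
  ],
  "hand": 0
}}

```text
time: 23.93
tool_pos: [485.0, 328.3, 52.0]
tcp_rot: [2.266, 1.553, 2.289]
contact_force: [-0.5, -0.2, 6.1]
grip_width: 36.6
```

Call:
{"api": "carry_out", "payload": {
  "rows": [
    [0,0,10,0],
    [0,0,25,0],
    [0,0,45,0],
    [0,0,70,0],
    [0,0,100,0],
    [0,0,130,0],
    [0,0,130,0],
    [0,0,130,0]
  ]
}}

```text
time: 24.6
tool_pos: [485.6, 328.6, 183.8]
tcp_rot: [2.076, 1.553, 2.099]
contact_force: [-0.0, 0.1, -2.8]
grip_width: 36.8
```

Call:
{"api": "carry_out", "payload": {
  "rows": [
    [3,-25,0,0],
    [6,-55,0,0],
    [9,-90,0,0],
    [12,-125,0,0],
    [15,-160,0,0],
    [18,-195,0,0],
    [21,-230,0,0],
    [24,-265,0,0],
    [28,-300,0,0],
    [31,-335,0,0],
    [34,-370,0,0],
    [37,-405,0,0],
    [40,-440,0,0],
    [43,-465,0,0],
    [44.3,-480.5,0,0],
    [44.3,-480.5,0,0],
    [44.3,-480.5,0,0],
    [44.3,-480.5,0,0]
  ]
}}

```text
time: 26.1
tool_pos: [529.1, -150.9, 182.7]
tcp_rot: [2.144, 1.551, 2.167]
contact_force: [0.2, -0.2, -2.9]
grip_width: 36.6
```

```bash
python3 - <<'E'
from h import *
o=get_obs();print(o["time"],o["tool_pos"],jawang(),Ro.from_euler('xyz',o["tcp_rot"]).as_matrix()[:,0])
im=capture("side");S=cam("side");u=proj(o["tool_pos"],S).astype(int);print(u)
c=im[max(u[1]-60,0):u[1]+90,max(u[0]-90,0):u[0]+110]
cv2.imwrite("pics/s2.png",cv2.resize(c,None,fx=3.5,fy=3.5,interpolation=2)[:,:,::-1])
E
```

```text
26.1 [ 529.0854281  -150.92832709  182.66053793] 1.3389601991570876 [-0.01130784  0.01665441 -0.99979736]
[281 162]
```

View pics/s2.png

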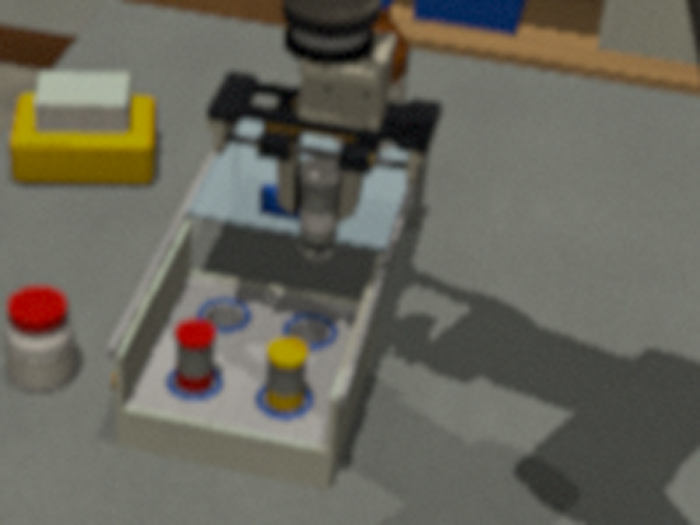

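Red and yellow are seated, and white is held upright over port D. I insert it.

Call:
{"api": "carry_out", "payload": {
  "rows": [
    [1.2,-1.5,-25,0],
    [1.2,-1.5,-55,0],
    [1.2,-1.5,-75,0],
    [1.2,-1.5,-85,0],
    [1.2,-1.5,-91,0],
    [1.2,-1.5,-95,0],
    [1.2,-1.5,-99,0],
    [1.2,-1.5,-102,0],
    [1.2,-1.5,-104,0],
    [1.2,-1.5,-104,0]
  ]
}}

```text
time: 26.98
tool_pos: [530.6, -152.2, 79.2]
tcp_rot: [2.112, 1.552, 2.136]
contact_force: [0.3, 0.1, -2.9]
grip_width: 36.4
```

Call:
{"api": "carry_out", "payload": {
  "rows": [
    [0,0,-3,0],
    [0,0,-6,0],
    [0,0,-9,0],
    [0,0,-12,0],
    [0,0,-15,0],
    [0,0,-18,0],
    [0,0,-21,0],
    [0,0,-24,0],
    [0,0,-24,0]
  ]
}}

```text
time: 27.73
tool_pos: [531.1, -152.5, 56.9]
tcp_rot: [2.066, 1.553, 2.09]
contact_force: [-4.1, 1.2, 14.4]
grip_width: 36.7
```

Call:
{"api": "carry_out", "payload": {
  "rows": [
    [0,0,-2,0],
    [0,0,-4,0],
    [0,0,-4,0]
  ]
}}

```text
time: 27.98
tool_pos: [531.9, -152.7, 56.5]
tcp_rot: [1.946, 1.556, 1.97]
contact_force: [-10.2, 3.9, 29.9]
grip_width: 36.4
```

Call:
{"api": "carry_out", "payload": {
  "rows": [
    [0,0,0,0],
    [0,0,0,0],
    [0,0,0,0],
    [0,0,0,0]
  ],
  "hand": 46
}}

```text
time: 28.32
tool_pos: [531.8, -152.7, 56.0]
tcp_rot: [1.965, 1.555, 1.989]
contact_force: [-0.2, -0.4, 0.2]
grip_width: 45.3
```

Call:
{"api": "carry_out", "payload": {
  "rows": [
    [0,0,30,0],
    [0,0,65,0],
    [0,0,105,0],
    [0,0,145,0],
    [0,0,185,0],
    [0,0,215,0],
    [0,0,220,0],
    [0,0,220,0]
  ]
}}

```text
time: 28.98
tool_pos: [532.8, -153.2, 277.8]
tcp_rot: [1.724, 1.558, 1.748]
contact_force: [-0.7, 0.2, -0.7]
grip_width: 46.2
```

Call:
{"api": "carry_out", "payload": {
  "rows": [
    [20,-40,0,-7],
    [36,-80,0,-14],
    [36,-80,0,-21],
    [36,-80,0,-28],
    [36,-80,0,-35],
    [36,-80,0,-42],
    [36,-80,0,-49],
    [36,-80,0,-56],
    [36,-80,0,-63],
    [36,-80,0,-70],
    [36,-80,0,-77],
    [36,-80,0,-84],
    [36,-80,0,-90],
    [36,-80,0,-90],
    [36,-80,0,-90],
    [36,-80,0,-90]
  ]
}}

```text
time: 30.32
tool_pos: [568.5, -233.0, 276.3]
tcp_rot: [1.863, 1.56, 0.32]
contact_force: [0.1, 0.5, 0.2]
grip_width: 46.1
```

```bash
python3 - <<'E'
from h import *
o=get_obs();print(o["time"],o["tool_pos"],jawang(),Ro.from_euler('xyz',o["tcp_rot"]).as_matrix()[:,0]);C=cam("wrist",o)
im=capture("wrist");cv2.imwrite("pics/w7.png",im[:,:,::-1])
for b in blobs(im,"blue",150):print(b,ray(b[0],140,C))
m=cv2.inRange(cv2.cvtColor(im,cv2.COLOR_RGB2HSV),(105,140,60),(122,255,255))
for c in cv2.findContours(m,0,2)[0]:
    if cv2.contourArea(c)>300: print([ray(p,144.5,C).tolist() for p in cv2.boxPoints(cv2.minAreaRect(c))])
im=capture("side");S=cam("side")
for n,p in (("red",(611.4,-49.3)),("yellow",(527.1,-51.7)),("white",(529.9,-151.9))):
    for b in blobs(im,n,8):
        if np.linalg.norm(b[0]-proj((*p,104),S))<14: print(n,b,"want",proj((*p,104),S),"unlocked",proj((*p,121),S))
cv2.imwrite("pics/s3.png",cv2.resize(im[110:260,180:380],None,fx=3.5,fy=3.5,interpolation=2)[:,:,::-1])
E
```

```text
30.3167 [ 568.50214715 -233.0356788   276.33351853] -88.42837323108051 [ 0.01019348  0.0033774  -0.99994234]
(array([113.8, 122.6]), [90, 103, 39, 43, 300]) [621.  -99.8]
(array([190.4, 123.7]), [170, 103, 42, 43, 400]) [ 621.9 -169.2]
(array([256.6, 175.2]), [250, 143, 14, 65, 880]) [ 575.8 -230.5]
(array([120.9, 188.2]), [97, 173, 39, 38, 252]) [ 559.3 -100.7]
(array([198.7, 186.1]), [175, 173, 40, 37, 241]) [ 563.5 -175.4]
[[606.6, -223.7], [607.0, -235.5], [545.8, -237.5], [545.4, -225.0]]
[[639.6, -152.8], [640.6, -188.8], [603.8, -188.3], [602.7, -151.0]]
red (array([246.2, 197.5]), [241, 194, 11, 8, 69]) want [246.03599588 196.53859039] unlocked [246.08309324 192.2624791 ]
red (array([245.8, 210.5]), [242, 209, 9, 4, 24]) want [246.03599588 196.53859039] unlocked [246.08309324 192.2624791 ]
yellow (array([272.8, 202.5]), [268, 198, 11, 10, 87]) want [272.56897558 201.64333596] unlocked [272.8281947  197.35292441]
```

View pics/s3.png

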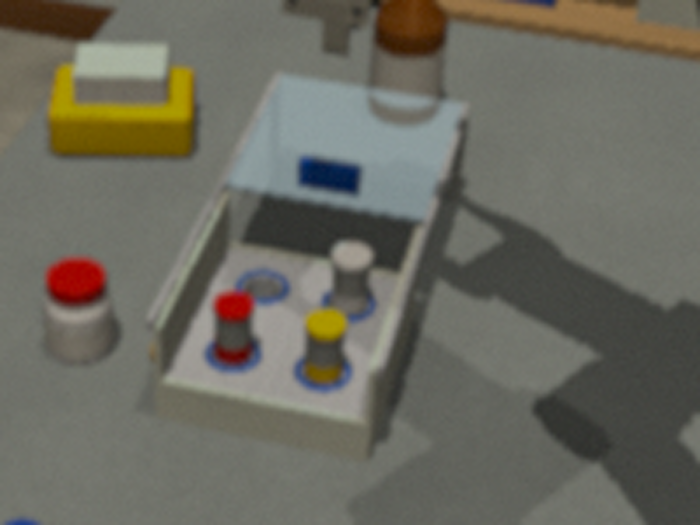

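White's cap-to-ring distance (about 50 px in the crop) matches yellow's, so all three are home. Next I grip the fin at (576,-230.5).

Call:
{"api": "carry_out", "payload": {
  "rows": [
    [7.5,2.5,-30,0],
    [7.5,2.5,-70,0],
    [7.5,2.5,-105,0],
    [7.5,2.5,-135,0],
    [7.5,2.5,-152,0],
    [7.5,2.5,-152,0],
    [7.5,2.5,-152,0]
  ]
}}

```text
time: 31.0
tool_pos: [576.0, -230.5, 124.6]
tcp_rot: [1.887, 1.56, 0.343]
contact_force: [-0.6, 0.5, 0.9]
grip_width: 46.2
```

Call:
{"api": "carry_out", "payload": {
  "rows": [
    [0,0,0,0],
    [0,0,0,0],
    [0,0,0,0],
    [0,0,0,0],
    [0,0,0,0],
    [0,0,0,0],
    [0,0,0,0]
  ],
  "hand": 0
}}

```text
time: 31.58
tool_pos: [576.2, -230.7, 125.3]
tcp_rot: [1.803, 1.56, 0.259]
contact_force: [0.0, -0.2, 3.6]
grip_width: 13.9
```

Call:
{"api": "carry_out", "payload": {
  "rows": [
    [-0.4,12,0,0],
    [-0.9,27,0,0],
    [-1.4,42,0,0],
    [-1.9,57,0,0],
    [-2.4,72,0,0],
    [-2.8,87,0,0],
    [-3.2,102,0,0],
    [-3.6,117,0,0],
    [-4,132,0,0],
    [-4.4,147,0,0],
    [-4.8,162,0,0],
    [-5.2,177,0,0],
    [-5.6,190,0,0],
    [-5.8,200,0,0],
    [-6,205,0,0],
    [-6,205,0,0]
  ]
}}

```text
time: 32.92
tool_pos: [570.4, -22.7, 125.3]
tcp_rot: [1.892, 1.558, 0.35]
contact_force: [5.2, 2.0, -2.2]
grip_width: 13.8
```

Call:
{"api": "carry_out", "payload": {
  "rows": [
    [-0.1,3,0,0],
    [-0.2,6,0,0],
    [-0.3,9,0,0],
    [-0.3,12,0,0],
    [-0.3,13,0,0]
  ]
}}

```text
time: 33.33
tool_pos: [570.3, -16.0, 125.3]
tcp_rot: [0.994, 1.556, -0.548]
contact_force: [1.8, -35.4, -5.8]
grip_width: 13.9
```

It stops at y = -16.0 with 35 N after 214.7 mm of travel, so the cover is shut. I release, retreat and check.

Call:
{"api": "carry_out", "payload": {
  "rows": [
    [0,0,0,0],
    [0,0,0,0],
    [0,0,0,0],
    [0,0,0,0],
    [0,0,0,0]
  ],
  "hand": 40
}}

```text
time: 33.75
tool_pos: [569.9, -15.0, 125.3]
tcp_rot: [1.016, 1.557, -0.524]
contact_force: [-0.3, 0.7, -0.2]
grip_width: 38.8
```

Call:
{"api": "carry_out", "payload": {
  "rows": [
    [0,0,30,0],
    [0,0,65,0],
    [0,0,105,0],
    [0,0,145,0],
    [0,0,155,0],
    [-30,0,155,0],
    [-65,0,155,0],
    [-100,0,155,0],
    [-130,0,155,0],
    [-150,0,155,0],
    [-150,0,155,0],
    [-150,0,155,0]
  ]
}}

```text
time: 34.75
tool_pos: [419.6, -14.5, 280.7]
tcp_rot: [1.072, 1.556, -0.468]
contact_force: [1.0, -0.5, -0.1]
grip_width: 39.9
```

```bash
python3 - <<'E'
from h import *
o=get_obs();print(o["time"],o["tool_pos"],o["contact_force"])
t=capture("top");s=capture("side")
for n,im in(("top",t),("side",s)):
  C=cam(n)
  for b in blobs(im,"blue",30):print(n,b[0],ray(b[0],130,C),ray(b[0],99,C))
for b in blobs(t,"red",100):print("red",b)
b=cv2.resize(s[110:300,130:380],(750,570),interpolation=2)
cv2.imwrite("pics/end.png",b[:,:,::-1]);cv2.imwrite("pics/endt.png",t[:,:,::-1])
E
```

```text
34.75 [419.58831398 -14.50541085 280.69537871] [ 1.02719035 -0.50321545 -0.11939097]
top [132.2 157.3] [669.3 237.3] [677.7 246.8]
top [222. 195.] [568.9 -16.7] [574.4 -14.4]
top [437.  195.7] [ 581.4 -601.8] [ 587.3 -616.3]
top [460.1 372.9] [ 130.7 -630.6] [ 123.8 -645.8]
side [336.9  15.1] [  610.8 -1844.5] [  622.5 -1947.5]
side [473.1   2.8] [ -206.6 -2419.9] [ -225. -2544.]
side [340.3  89.5] [ 440.2 -833.9] [ 445.5 -899.7]
side [298.6  99.7] [ 589.3 -682.9] [ 600.1 -743.1]
side [418.2 134.3] [ 114.1 -559.8] [ 107.5 -615.5]
side [256.6 198.9] [568.7 -18.7] [578.7 -54.5]
side [186.1 272.1] [652.2 306.9] [665.4 283.1]
red (array([241.9, 132. ]), [233, 123, 19, 20, 277])
```

View pics/endt.png

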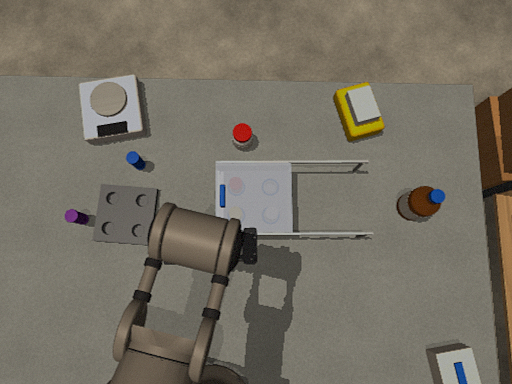

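View pics/end.png

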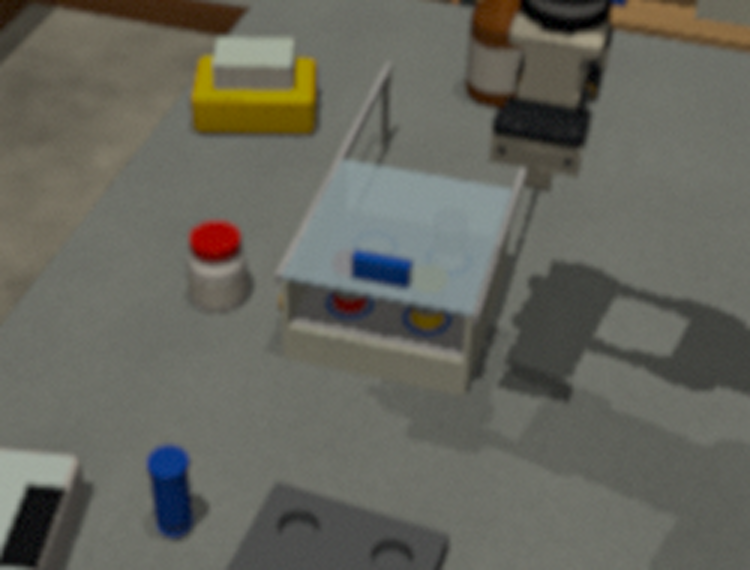

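The cover is shut: the fin is at (222,195) in the top view, or y ≈ -16.7. The carrier is empty. The jar (242,132), the bottle (437,196), blue and purple are where they were.

```bash
python3 -c "
from plant import *
print(close_job())"
```

```text
the job is handed in; nothing more can be done
None
```

The job is done and handed in at about 35 s of the 208 s allowed. Three cartridges were present (red, yellow and white); green was absent.

- **Cover opened:** it was already about 18 mm ajar at the start. I slid it open until it met its stop at 31 N.
- **Cartridges:** each one stopped hard at the home height under 22–30 N. The side view put the red and yellow caps within 1 px of the locked position. White I judged by eye from its cap-to-ring distance, which matched yellow's, because the colour mask gave no reading for it.
- **Cover shut:** it travelled 214.7 mm to its stop at 35 N without running against a cartridge. The last top view shows the fin at the shut position.
- **Left alone:** the jar, the bottle and the blue and purple look-alikes stand where they were.

- **Carrier bump:** the carrier shifted about 11 mm after the first pick, so I measured the remaining cartridges again before grasping them.
- **Grip width:** the gripper read 36.5 mm on the 34 mm tubes, and I did not find out why.
- **Tool tilt:** the tool leaned up to about 1.2° during the run. Neither caused any trouble.

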